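Hang the pipette holder on its screw

ROBOT

A 6-joint arm with a two-finger parallel gripper is mounted at the origin on the work surface. World frame = base frame: x ahead of the robot, y to its left, z up, the work surface at z = 0. Lengths are in m, angles in degrees, forces in N, time in s.
With the tool pointing down it reaches from about 0.375 to 0.9 m from the base axis. Payload 3.1 kg.
Tool frame: the origin (TCP) lies on the centre line of the jaws, within the pads' length; the fingertips stand 19 mm ahead of it and the grasp point (between the pads) is the TCP; z points along the fingers, y is the direction in which the jaws open and shut (so a half turn about z gives the same grasp; the last joint's range is limited). The gripper opens to 87 mm and grips with 3 to 60 N. Pads are 19 mm wide; open, the fingers measure 117 mm over their backs; the gripper's body (75 mm by 190 mm) begins 51 mm behind the grasp point.
Start: joints at [-80.644, 30.224, 82.088, -0, 67.689, -10.227], TCP at [0.21, -0.589, 0.242] pointing down, gripper open.
Joint ranges: [-176.69, 176.69], [-43.24, 126.21], [12.49, 139.97], [-82, 262], [0, 151.66], [-163.58, 163.58]. Speed limits (degrees/s): [159.86, 159.86, 180, 180, 180, 180].

INTERFACE

Orientations are given as a 3x3 rotation matrix whose columns are the frame's x, y, z axes.
In Python, from rig import bot gives the robot as it stands.
- The arm moves only by the tool carry_out, never from a script. Its argument "targets" is a list of rows, each a list of 6 numbers: the shift along the tool's x, y, z each as a share of 200 mm, from -1 to 1, then the turn, a rotation vector about the tool's x, y, z each as a share of pi/2 rad, from -1 to 1. In form: [[dx, dy, dz, ax, ay, az], ...]. A call has 1 to 20 rows; each row is the pose to reach, as a shift and turn from the pose measured when the call began, along the tool's axes at that moment; what a row does not reach only later rows make up. A row lasts 1/8 s, in which the tool goes at most 62.5 mm and 10.7 degrees, less where a joint would pass 70% of its speed; a pose out of reach is approached as far as the arm can. A call with a number of a shift or a turn outside -1 to 1 is refused whole. A call with a gripper value outside its range is refused whole. "jaw" is the gripper's target within -1 to 1 (fully open at 1, half-way at 0, shut at -1), set as the call begins (left out, the last holds). The fingers move at their own pace and stop on an object; the grip force is fixed at half the most. Time passes only in rows, so rows that repeat a pose let the fingers close. It gives the time, the measured TCP pose, the force and the opening at its end, in the units of the state.
- bot.read_state(): the state, without advancing time (a new reading comes with each control period).
- bot.capture(name): name is "scene" or "top"; returns the picture (400x640x3 uint8, blue, green, red); there is no depth.
- bot.camera_info(name): a dict with "camera_matrix" (3x3 intrinsics, pixels), "view" (4x4, takes a point from world to camera coordinates). Camera axes: x right, y down, z forward; pixel columns grow to the right and rows downward; lengths in m; the calibration is good to about 2 mm. A picture is of the moment at which its call begins. camera_info takes no time and is no camera call.
- bot.hand_in(): hands the job in, once; it reports no verdict.
The state is a dict: "time_s": time; "joint_positions": joint angles; "qvel": joint speeds; "tau": joint torques, N m; "position": TCP position; "tcp_rot": TCP orientation; "force": force on the tool from outside, world axes, zero at the start; "moment": the same for the moment, N m; "opening": opening from 0.0 (shut) to 1.0 (fully open).
Only numpy, scipy, OpenCV 4.12 (cv2) and the standard library are available. Lean on these libraries where they do the work, as an engineer would, in place of code of your own. Each camera call takes 0.05 s, during which the arm holds its last target.

TASK

Hang the grey pipette holder on the screw of the small aluminium stand: bring the screw's head through the round part of the keyhole in the holder's back plate, then lower the holder until it hangs fully home from the top of the narrow slot, upright and with its back to the stand. Keep the holder upright all the way and work gently, by feel, without forcing anything against the stand; let go of the holder only once the screw carries it, so that it does not drop, and leave the other things on the bench where they are.

Things in the scene. Friction and masses are not known exactly. Their poses are not given: they have to be found in the camera images.
- stand: Fixed aluminium stand: upright board 120 mm wide (y), 16 mm thick, 160 mm high, its foot and gussets behind the board only. Origin at bench level under the middle of the front face; x points straight out of the front face (the screw's side, away from the robot), y along the board, z up.
- groove (a point): Middle of the groove in the board's front face, 124 mm above the bench; axes as the stand's. A screw juts out along x from the groove, at y = 0, its axis anywhere within 12 mm above or below this point: clamped by hand, not measured, to be found by feel or eye; it stays put. Shank 6 mm thick, 8 mm long from the face, then a dark head 12 mm across, 4 mm thick (its outer face 12 mm off the board).
- holder_grip (a point): Centre of the grip lug on top of the grey plastic pipette holder (loose, 0.17 to 0.35 kg, standing upright on the bench at first). x out of the holder's front, y along its width, z up. Lug 22 mm wide (y), 34 deep (x), 34 high; grip it from above across its width. Its centre is 123 mm above the holder's underside and 17 mm in front of the flat back face, which goes against the board.
- holder_hole (a point): Centre, on the back face, of the keyhole's round part, 17 mm across, right through the 5 mm thick back plate (60 mm wide, 108 high): 61 mm below the lug's centre, 17 mm behind it. A slot 9 mm wide runs straight up from it to a closed end. At the bottom a shelf, 26 mm high with its lip, reaches 55 mm forward of the back face. Axes as the holder's.
- holder_slot (a point): Point on the back face where the screw's axis lies when the holder hangs fully home: 32 mm above the round part's centre, 3 mm below the slot's closed top end, 29 mm below the lug's centre. Axes as the holder's.
- dish_rim (a point): Centre of the rim of a small clear dish, 44 mm in diameter, 12 mm high. Bystander.
- beaker_rim (a point): Centre of the rim of a clear beaker, 64 mm in diameter, 75 mm high. Bystander.
- reagent: Amber glass jar with a white cap, 48 mm in diameter, 85 mm high; origin under its centre. Bystander.
- pipette: White hand pipette lying down, 230 mm long, 30 mm wide, 26 mm high, along its own x; origin at bench level near its middle. Bystander.
- driver: Screwdriver lying along its own x, 160 mm long; bystander.
Mind the look-alikes: they are no part of the job. Leave any orange, purple or red look-alike of the part that bears holder_grip alone.

How it is judged:
By the outcome, as a careful person would: the job done as asked, in the order asked, and still so for the second after the job is handed in, with the robot touching nothing.
It also fails if it takes over 61 s, if anything falls off the work surface, if the arm or the gripper's body presses on something with over 40 N, if the wrist force passes 120 N, or if a joint passes its speed limit or range.

## Working session

There is one attempt and no reset: what is moved stays moved. The work goes in short steps, Python scripts to look and compute and a tool call to move; the robot and the scene stay as the last step left them, time stands still between calls to the robot, and variables do not carry over. Pictures are saved under pics/ and viewed, and the job is handed in when it is done.

Besides the shell and the picture viewer there is one more tool, called after "Call:" as name(argument=value, ...), one argument or row to a line, values as JSON. carry_out: Moves the arm, as the interface text tells. Shift numbers are shares of 200 mm and turn numbers shares of pi/2 rad, none past 1 either way. Its arguments: {"type":"object","properties":{"targets":{"type":"array"},"jaw":{"type":"number"}},"required":["targets"]}

```bash
ls; mkdir -p pics; python3 - <<'E'
from rig import bot
import cv2
s=bot.read_state(); print(s)
for n in("scene","top"):
    cv2.imwrite(f"pics/{n}0.png",bot.capture(n)); i=bot.camera_info(n); print(n,i)
E
```

```text
pics
{'time_s': 0.0, 'joint_positions': array([-8.06445374e+01,  3.02782408e+01,  8.21567096e+01, -1.83620148e-03,
        6.76875846e+01, -1.02271204e+01]), 'qvel': array([ 0.00321777, -0.02270271, -0.01286292,  0.01058272, -0.01572032,
        0.00807283]), 'tau': array([ 6.37379944e-04, -4.40038669e+01, -1.76591563e+01,  6.33929973e-02,
        5.79287577e-02, -1.56319124e-04]), 'position': array([ 0.20938591, -0.58815141,  0.24057756]), 'tcp_rot': array([[ 9.42155359e-01,  3.35176279e-01, -3.76908677e-04],
       [ 3.35176308e-01, -9.42153071e-01,  2.10537114e-03],
       [ 3.50564798e-04, -2.10991756e-03, -9.99997713e-01]]), 'force': array([ 0.31927262, -0.83837355, -0.3802309 ]), 'moment': array([-0.04204061, -0.01987941, -0.06855404]), 'opening': 1.0013067131496898}
scene {'camera_matrix': array([[448.24949353,   0.        , 329.56647438],
       [  0.        , 448.24949353, 199.94120739],
       [  0.        ,   0.        ,   1.        ]]), 'view': array([[ 0.86184537,  0.50711196,  0.00774708, -0.47577142],
       [ 0.28470887, -0.47111349, -0.83486103, -0.06465096],
       [-0.41971826,  0.72172678, -0.55040625,  1.48317851],
       [ 0.        ,  0.        ,  0.        ,  1.        ]])}
top {'camera_matrix': array([[372.796474  ,   0.        , 318.35063778],
       [  0.        , 372.796474  , 197.11418859],
       [  0.        ,   0.        ,   1.        ]]), 'view': array([[ 0.00193716, -0.99954389, -0.03013731,  0.02085444],
       [-0.98501529,  0.00329012, -0.17243563,  0.59229178],
       [ 0.17245614,  0.03001975, -0.98455965,  0.81273908],
       [ 0.        ,  0.        ,  0.        ,  1.        ]])}
```

View pics/scene0.png

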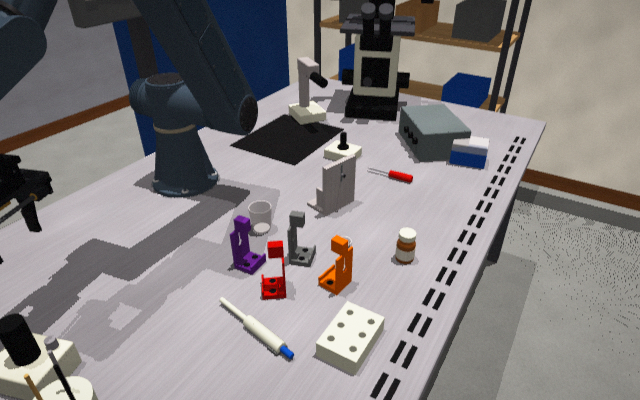

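View pics/top0.png

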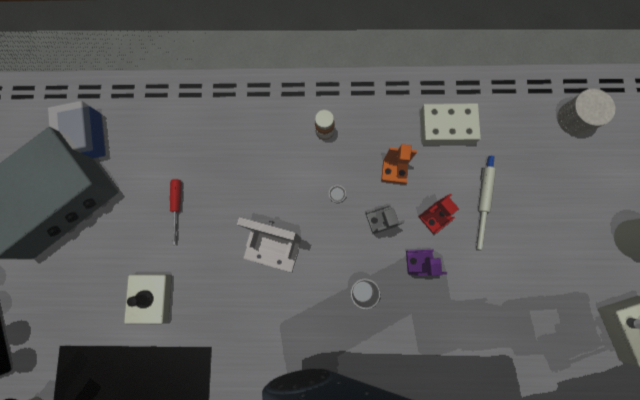

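```bash
python3 - <<'E'
import cv2
a=cv2.imread("pics/scene0.png");b=cv2.imread("pics/top0.png")
def c(im,x,y,w,h,k,n): cv2.imwrite(n,cv2.resize(im[y:y+h,x:x+w],None,fx=k,fy=k,interpolation=cv2.INTER_CUBIC))
c(a,225,145,140,130,5.5 and 5,"pics/c1.png")
c(b,230,180,180,110,4,"pics/c2.png")
c(b,350,190,75,60,10,"pics/c3.png")
c(a,270,200,60,75,8,"pics/c4.png")
c(a,305,145,60,75,8,"pics/c5.png")
c(b,230,205,75,60,10,"pics/c6.png")
E
```

```text
(no output)
```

View pics/c3.png

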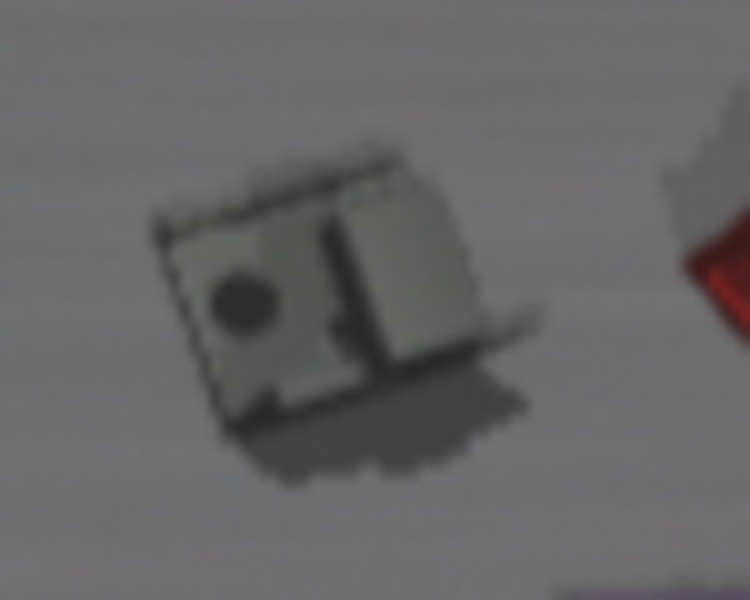

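View pics/c4.png

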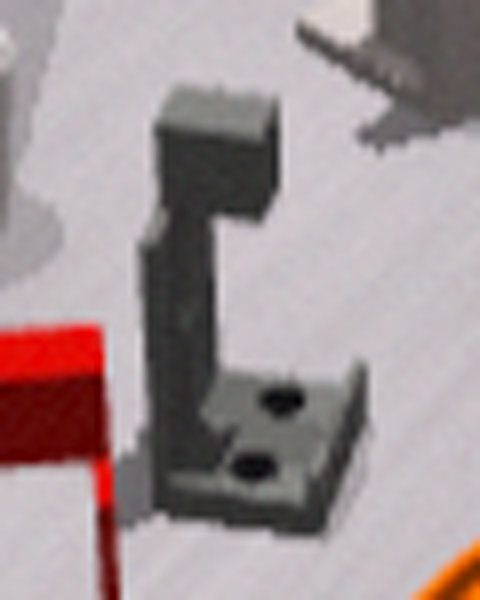

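View pics/c5.png

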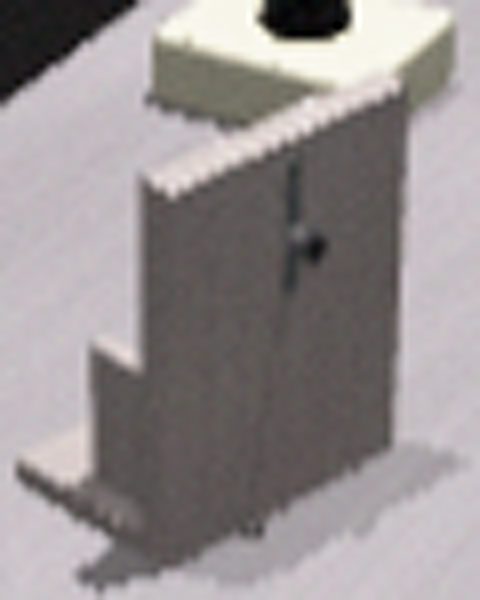

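View pics/c6.png

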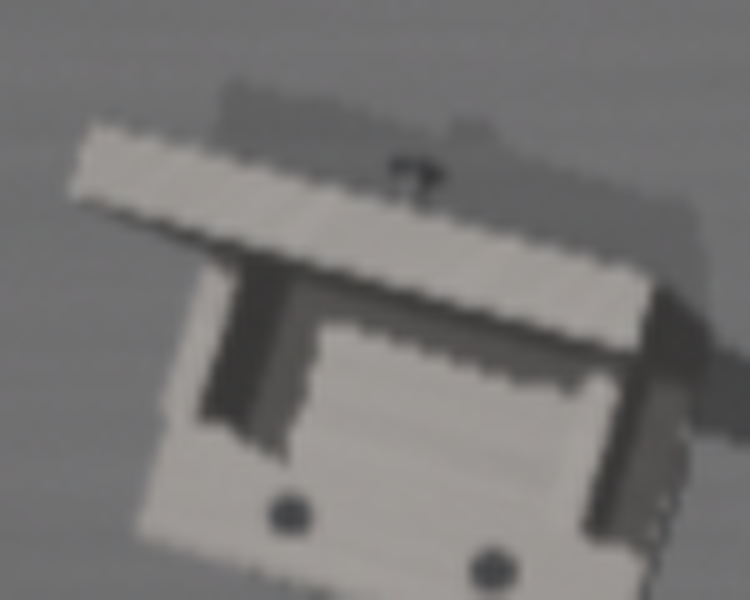

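```bash
cat > h.py <<'E'
import numpy as np
from scipy.optimize import least_squares
from rig import bot
I={n:bot.camera_info(n) for n in("scene","top")}
def proj(n,P):
    P=np.atleast_2d(P); V=I[n]["view"]; c=P@V[:3,:3].T+V[:3,3]
    q=c@I[n]["camera_matrix"].T; return q[:,:2]/q[:,2:]
def W(p,P):
    c,s=np.cos(p[2]),np.sin(p[2]); P=np.atleast_2d(P)
    return P@np.array([[c,s,0],[-s,c,0],[0,0,1]])+np.array([p[0],p[1],0])
def uncrop(uv,off,k): return (np.array(uv,float)+.5)/k-.5+np.array(off)
def fit(obs,p0):  # obs: (cam, pt_mm, px)
    def r(p): return np.concatenate([(proj(n,W(p,np.array(P)/1000))[0]-u) for n,P,u in obs])
    s=least_squares(r,p0,loss="soft_l1"); 
    return s.x,r(s.x).reshape(-1,2)
E
python3 - <<'E'
from h import *
T=lambda u:uncrop(u,(230,205),10); S=lambda u:uncrop(u,(305,145),8)
obs=[("top",(0,60,160),T((93,122))),("top",(-16,60,160),T((70,197))),("top",(0,-60,160),T((655,283))),("top",(-16,-60,160),T((635,352))),
("scene",(0,-60,160),S((165,195))),("scene",(0,60,160),S((405,95))),("scene",(0,60,0),S((390,445))),("scene",(0,-60,0),S((152,570)))]
p,r=fit(obs,[.45,.1,-.28]);print("stand",p,np.degrees(p[2]));print(r.round(1))
for z in(112,118,124,130,136):
    P=W(p,[[.012,0,z/1000],[.008,0,z/1000]]); 
    print(z,(proj("scene",P)-(305,145)+.5)*8-.5,(proj("top",P)-(230,205)+.5)*10-.5)
T=lambda u:uncrop(u,(350,190),10); S=lambda u:uncrop(u,(270,200),8)
obs=[("top",(0,11,140),T((390,365))),("top",(34,11,140),T((335,195))),("top",(0,-11,140),T((485,332))),
("top",(55,30,26),T((160,228))),("top",(0,30,0),T((232,435))),
("scene",(0,-11,140),S((157,132))),("scene",(34,-11,140),S((268,140))),("scene",(34,11,140),S((277,95))),("scene",(0,11,140),S((175,85))),
("scene",(55,-30,0),S((320,535))),("scene",(0,-30,0),S((158,510)))]
p,r=fit(obs,[.5,-.15,.3]);print("holder",p,np.degrees(p[2]));print(r.round(1));print(W(p,[.017,0,.123]))
E
```

```text
stand [ 0.51714774  0.12009515 -0.27750688] -15.899973210496372
[[-0.1  0. ]
 [-0.2  0.1]
 [ 0.6  0.2]
 [ 0.3  1.1]
 [ 0.2  0. ]
 [ 0.4 -1.4]
 [ 0.2  0.9]
 [ 1.7  0.6]]
112 [[311.69101715 268.01452689]
 [303.78864043 263.84928174]] [[428.52372354 171.61728363]
 [422.99859786 189.56408863]]
118 [[312.1091177  253.5366719 ]
 [304.18561703 249.38784989]] [[424.24130624 168.57910388]
 [418.67148216 186.65758211]]
124 [[312.52938019 238.98395423]
 [304.58464247 234.85178084]] [[419.89446358 165.49521728]
 [414.27921635 183.70731451]]
130 [[312.95182142 224.35579172]
 [304.98573267 220.24049529]] [[415.4817307  162.36458457]
 [409.82031789 180.71229002]]
136 [[313.37645838 209.65159617]
 [305.38890367 205.5534079 ]] [[411.001598   159.18613476]
 [405.29325891 177.67148238]]
holder [ 0.5200423  -0.13616421  0.32536618] 18.64210863876672
[[ 0.1 -0. ]
 [-0.2  1.3]
 [ 0.7 -0.2]
 [-0.1 -1.1]
 [-0.6  1.1]
 [-0.2 -0.9]
 [-0.4 -0.2]
 [ 0.8  0.3]
 [ 0.1 -0.1]
 [ 0.6  0.9]
 [-0.1  0.9]]
[[ 0.53615037 -0.13073007  0.123     ]]
```

Call:
carry_out(
  targets=[
    [0.3,-0.2,0,0,0,0],
    [0.6,-0.4,0,0,0,0],
    [0.9,-0.62,0,0,0,0],
    [0.96,-0.67,0,0,0,0],
  ],
  jaw=0.2,
)

```text
time_s: 0.6
position: [0.3462, -0.395, 0.2406]
tcp_rot: [[0.942, 0.336, -0.001], [0.336, -0.942, 0.003], [0.0, -0.003, -1.0]]
force: [0.3, -0.9, -0.4]
opening: 0.645
```

Call:
carry_out(
  targets=[
    [0.3,-0.2,0,0,0,0],
    [0.6,-0.4,0,0,0,0],
    [0.9,-0.62,0,0,0,0],
    [0.96,-0.67,0,0,0,0],
  ],
)

```text
time_s: 1.1
position: [0.4829, -0.2019, 0.2409]
tcp_rot: [[0.942, 0.337, -0.001], [0.337, -0.941, 0.004], [0.0, -0.004, -1.0]]
force: [-0.8, -0.8, -0.7]
opening: 0.6
```

```bash
cat >> h.py <<'E'
from scipy.spatial.transform import Rotation as R
def to(pos,yawdeg):
    s=bot.read_state(); Rt=s["tcp_rot"]; d=Rt.T@(np.array(pos)-s["position"])/.2
    y=np.radians(yawdeg); G=np.array([[np.cos(y),np.sin(y),0],[np.sin(y),-np.cos(y),0],[0,0,-1]])
    a=R.from_matrix(Rt.T@G).as_rotvec()/(np.pi/2)
    print(np.concatenate([d,a]).round(4), "t",s["time_s"],"pos",s["position"].round(4),"F",s["force"].round(1),"M",s["moment"].round(2))
E
python3 - <<'E'
from h import *
to([.536,-.1307,.22],18.6);to([.536,-.1307,.125],18.6)
E
```

```text
[ 3.699e-01 -2.455e-01  1.056e-01 -2.600e-03 -2.000e-04  1.220e-02] t 1.1 pos [ 0.4829 -0.2019  0.2409] F [-0.8 -0.8 -0.7] M [-0.03 -0.03 -0.01]
[ 3.698e-01 -2.436e-01  5.806e-01 -2.600e-03 -2.000e-04  1.220e-02] t 1.1 pos [ 0.4829 -0.2019  0.2409] F [-0.8 -0.8 -0.7] M [-0.03 -0.03 -0.01]
```

Call:
carry_out(
  targets=[
    [0.2,-0.13,0.05,-0.0026,0,0.012],
    [0.37,-0.245,0.1,-0.0026,0,0.012],
    [0.37,-0.245,0.1,-0.0026,0,0.012],
    [0.37,-0.245,0.1,-0.0026,0,0.012],
  ],
)

```text
time_s: 1.6
position: [0.5356, -0.131, 0.2209]
tcp_rot: [[0.948, 0.32, -0.001], [0.32, -0.948, -0.0], [-0.001, -0.0, -1.0]]
force: [-0.7, -0.2, -0.0]
opening: 0.596
```

```bash
python3 - <<'E'
from h import *
import cv2
a=bot.capture("scene");b=bot.capture("top")
A=cv2.resize(a[120:280,220:380],None,fx=3,fy=3,interpolation=cv2.INTER_CUBIC)
B=cv2.resize(b[150:310,290:450],None,fx=2,fy=2,interpolation=cv2.INTER_CUBIC);
C=np.zeros((480,800,3),np.uint8);C[:,:480]=A;C[:320,480:]=B
cv2.imwrite("pics/m1.png",C);to([.536,-.1307,.125],18.6)
E
```

```text
[ 3.900e-03 -4.500e-03  4.813e-01  2.000e-04  0.000e+00 -6.000e-04] t 1.7 pos [ 0.5355 -0.1318  0.2213] F [ 0.3 -0.1 -0.3] M [-0.01  0.01  0.06]
```

View pics/m1.png

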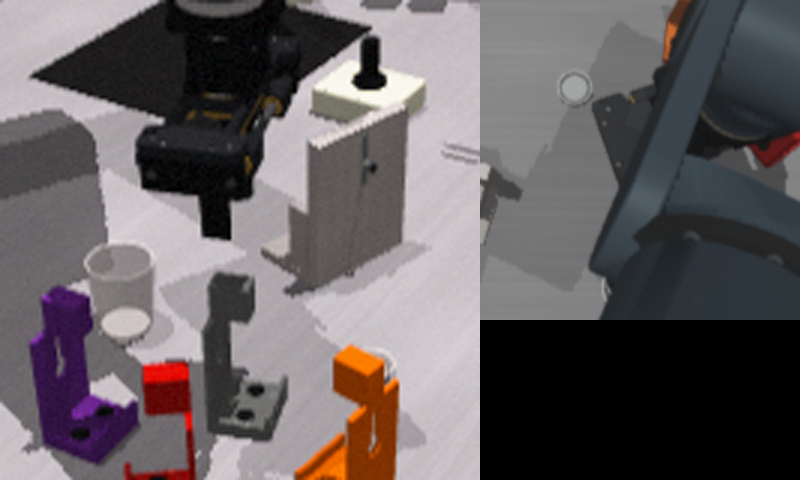

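Call:
carry_out(
  targets=[
    [0.003,-0.003,0.15,0,0,0],
    [0.003,-0.003,0.3,0,0,0],
    [0.003,-0.003,0.4,0,0,0],
    [0.003,-0.003,0.47,0,0,0],
    [0.003,-0.003,0.48,0,0,0],
    [0.003,-0.003,0.48,0,0,0],
  ],
)

```text
time_s: 2.45
position: [0.5363, -0.1316, 0.1258]
tcp_rot: [[0.948, 0.317, 0.001], [0.317, -0.948, -0.001], [0.001, 0.001, -1.0]]
force: [-0.1, 0.5, 0.6]
opening: 0.602
```

```bash
cat >> h.py <<'E'
import cv2
def look(name,x,y,w,h,k,cam="scene"):
    a=bot.capture(cam); cv2.imwrite(f"pics/{name}_full.png",a)
    cv2.imwrite(f"pics/{name}.png",cv2.resize(a[y:y+h,x:x+w],None,fx=k,fy=k,interpolation=cv2.INTER_CUBIC))
E
python3 - <<'E'
from h import *
look("m2",240,170,120,110,5);to([.536,-.1307,.125],18.6)
E
```

```text
[-0.0008 -0.0046  0.0052  0.0009 -0.0007 -0.0009] t 2.5 pos [ 0.5365 -0.1315  0.126 ] F [-0.2 -0.1  0.2] M [-0.   -0.05 -0.05]
```

View pics/m2.png

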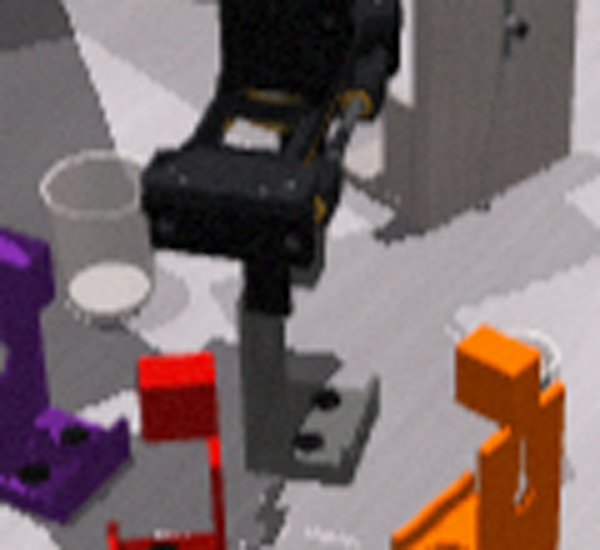

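Call:
carry_out(
  targets=[
    [0,-0.003,0,0,0,0],
    [0,-0.003,0,0,0,0],
    [0,-0.003,0,0,0,0],
    [0,-0.003,0,0,0,0],
    [0,-0.003,0,0,0,0],
    [0,-0.003,0,0,0,0],
  ],
  jaw=-1,
)

```text
time_s: 3.25
position: [0.5363, -0.1309, 0.1262]
tcp_rot: [[0.948, 0.318, 0.002], [0.318, -0.948, -0.001], [0.001, 0.002, -1.0]]
force: [0.0, 0.8, 1.4]
opening: 0.249
```

Call:
carry_out(
  targets=[
    [0,0,-0.05,0,0,0],
    [0,0,-0.15,0,0,0],
    [0,0,-0.3,0,0,0],
    [0,0,-0.45,0,0,0],
    [0,0,-0.5,0,0,0],
    [0,0,-0.5,0,0,0],
  ],
)

```text
time_s: 4.0
position: [0.5361, -0.1308, 0.2263]
tcp_rot: [[0.948, 0.318, 0.002], [0.318, -0.948, -0.001], [0.002, 0.002, -1.0]]
force: [-0.3, 0.0, -3.8]
opening: 0.249
```

```bash
python3 - <<'E'
from h import *
to([.572,.104,.225],-15.9)
E
```

```text
[ 5.4330e-01 -1.0561e+00  5.7000e-03  8.0000e-04 -1.4000e-03  3.8250e-01] t 4.0 pos [ 0.5361 -0.1308  0.2263] F [-0.3  0.  -3.8] M [-0.01  0.03 -0.05]
```

Call:
carry_out(
  targets=[
    [0.12,-0.1,0,0,0,0.04],
    [0.24,-0.25,0,0,0,0.1],
    [0.32,-0.4,0,0,0,0.16],
    [0.4,-0.55,0,0,0,0.22],
    [0.46,-0.7,0,0,0,0.28],
    [0.52,-0.85,0,0,0,0.34],
    [0.54,-0.95,0,0,0,0.37],
    [0.543,-1.0,0.005,0.001,-0.0014,0.3825],
    [0.543,-1.0,0.005,0.001,-0.0014,0.3825],
  ],
)

```text
time_s: 5.12
position: [0.5745, 0.0936, 0.2239]
tcp_rot: [[0.962, -0.273, -0.003], [-0.273, -0.962, 0.0], [-0.003, 0.001, -1.0]]
force: [-0.8, -0.1, -2.7]
opening: 0.252
```

```bash
python3 - <<'E'
from h import *
look("m3",290,100,100,130,4.5);to([.572,.104,.225],-15.9)
to([.572,.104,.183],-15.9)
look("m3t",230,140,150,120,5,"top")
E
```

```text
[-0.0298 -0.0491 -0.0035  0.0005  0.001   0.0004] t 5.175 pos [0.575  0.0929 0.2243] F [-0.3 -0.9 -2.9] M [0.01 0.07 0.01]
[-0.0294 -0.0492  0.2065  0.0005  0.001   0.0004] t 5.175 pos [0.575  0.0929 0.2243] F [-0.3 -0.9 -2.9] M [0.01 0.07 0.01]
```

View pics/m3.png

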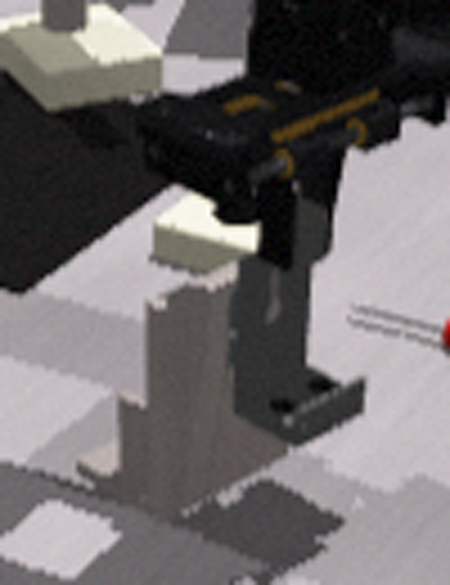

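View pics/m3t.png

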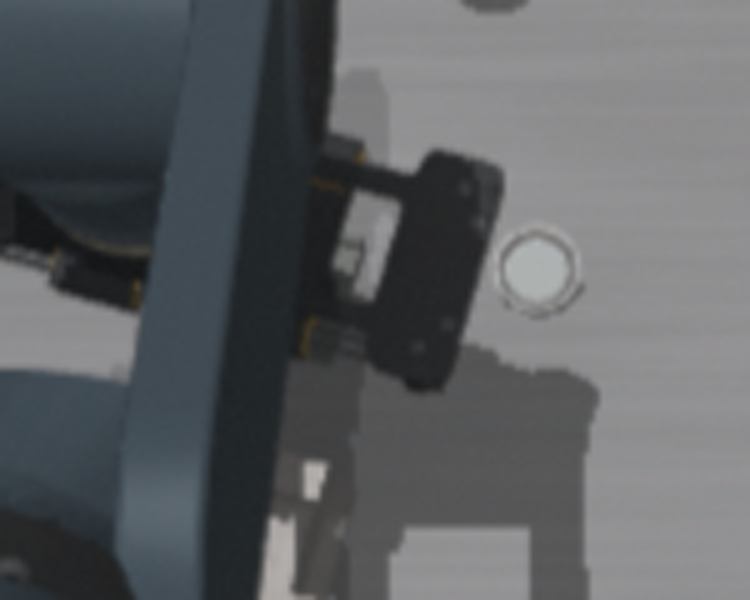

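Call:
carry_out(
  targets=[
    [-0.03,-0.02,0.05,0,0,0],
    [-0.03,-0.049,0.1,0,0.001,0],
    [-0.04,-0.049,0.16,0,0.001,0],
    [-0.06,-0.049,0.19,0,0.001,0],
    [-0.08,-0.049,0.19,0,0.001,0],
    [-0.08,-0.049,0.19,0,0.001,0],
  ],
)

```text
time_s: 5.98
position: [0.5624, 0.1065, 0.1868]
tcp_rot: [[0.962, -0.274, 0.001], [-0.274, -0.962, -0.001], [0.001, 0.001, -1.0]]
force: [0.8, 0.6, -2.6]
opening: 0.252
```

```bash
python3 - <<'E'
from h import *
look("m4",310,140,75,70,10)
to([.5623,.1071,.186],-15.9)
E
```

```text
[-0.0037 -0.0024  0.0053  0.0002 -0.0012  0.    ] t 6.025 pos [0.5629 0.1064 0.1871] F [-0.6  0.4 -3.1] M [ 0.05  0.05 -0.04]
```

View pics/m4.png

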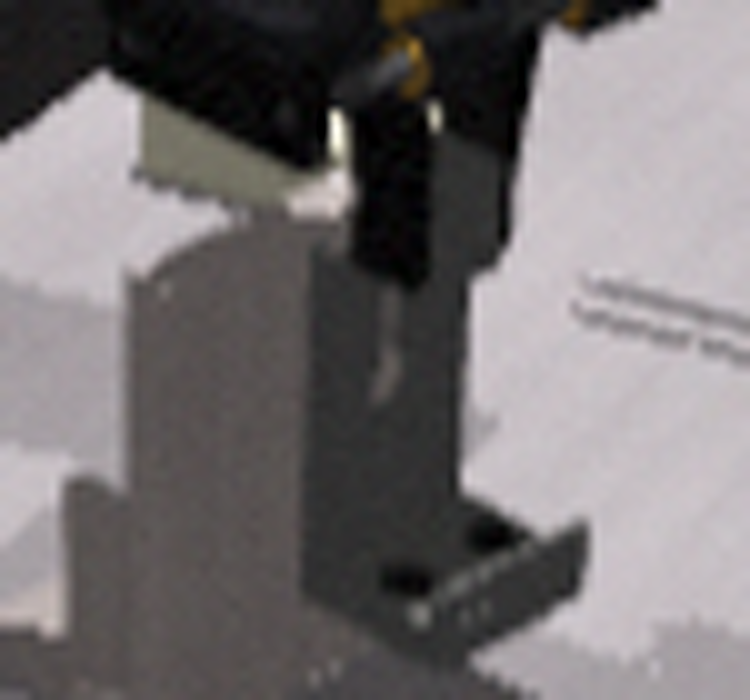

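```bash
python3 - <<'E'
from h import *
yaw=np.radians(-15.9); c,s=np.cos(yaw),np.sin(yaw)
o=np.array([.5627,.1065]) - .017*np.array([c,s]); dz=.187-.1262
def pr(P):
    Q=W([o[0],o[1],yaw],np.array(P)/1000.); Q[:,2]+=dz
    return ((proj("scene",Q)-(310,140)+.5)*10-.5).round()
print("hole front z62,back",pr([[5,0,62],[0,0,62],[5,0,97],[0,0,97]]).tolist())
print("plate left bottom x0,x5 / plate right, top108",pr([[0,-30,0],[5,-30,0],[5,30,26],[5,30,108],[5,-30,108],[0,-30,108]]).tolist())
print("shelf",pr([[55,-30,0],[55,-30,26],[55,30,26],[55,30,0],[5,-30,12],[5,-30,26]]).tolist())
p=[.51715,.1201,yaw]
print("screw at z122",((proj("scene",W(p,[.012,0,.122]))-(310,140)+.5)*10-.5))
# screw z estimate: initial picture blob
a=cv2.imread("pics/scene0.png").astype(int).sum(2); print(a[170:182,338:350])
E
```

```text
hole front z62,back [[398.0, 384.0], [386.0, 377.0], [402.0, 275.0], [390.0, 269.0]]
plate left bottom x0,x5 / plate right, top108 [[306.0, 601.0], [318.0, 608.0], [467.0, 455.0], [478.0, 205.0], [327.0, 277.0], [314.0, 270.0]]
shelf [[445.0, 680.0], [448.0, 602.0], [595.0, 523.0], [589.0, 599.0], [319.0, 572.0], [320.0, 531.0]]
screw at z122 [[340.62648618 354.92376173]]
[[272 278 244 161 219 279 280 270 272 260 287 265]
 [271 279 251 167 219 267 288 275 259 270 263 268]
 [269 260 239 173 236 273 272 264 264 259 271 264]
 [277 271 248 259 327 271 257 272 267 272 282 273]
 [278 278 244 278 330 247 178 224 266 258 262 257]
 [273 268 245 208 218 161  77 133 261 270 267 263]
 [255 267 236 168 155 113  56 167 258 270 262 264]
 [265 262 218 161 194 168 123 237 262 266 267 264]
 [266 257 218 164 227 238 223 266 265 266 262 263]
 [269 267 207 158 235 258 255 264 255 256 253 257]
 [268 267 196 168 246 264 269 269 263 264 260 262]
 [266 269 215 213 263 265 261 271 265 263 266 258]]
```

```bash
python3 - <<'E'
from h import *
for f in("scene0","m2_full"):
    a=cv2.imread(f"pics/{f}.png").astype(int).sum(2); print(f)
    for r in range(160,186): print(r,a[r,337:350])
p=[.51715,.1201,np.radians(-15.9)]
for z in(104,124,144): print(z,proj("scene",W(p,[0,0,z/1000])), proj("scene",W(p,[.012,0,z/1000])))
E
```

```text
scene0
160 [530 579 646 644 639 663 687 528 515 330 277 265 274]
161 [642 643 644 645 668 530 552 333 283 259 276 274 267]
162 [640 644 654 496 513 337 280 258 280 275 272 277 267]
163 [632 494 488 270 278 257 286 271 274 278 274 282 256]
164 [484 270 267 259 283 238 267 267 276 273 279 281 276]
165 [269 261 281 275 213 225 270 269 286 270 275 272 269]
166 [261 272 275 263 162 203 275 273 271 270 272 272 268]
167 [275 268 261 254 174 229 268 272 276 276 274 268 270]
168 [280 275 261 237 182 218 278 270 276 265 276 278 266]
169 [263 284 265 227 174 223 278 270 275 266 266 268 273]
170 [272 272 278 244 161 219 279 280 270 272 260 287 265]
171 [262 271 279 251 167 219 267 288 275 259 270 263 268]
172 [275 269 260 239 173 236 273 272 264 264 259 271 264]
173 [274 277 271 248 259 327 271 257 272 267 272 282 273]
174 [267 278 278 244 278 330 247 178 224 266 258 262 257]
175 [266 273 268 245 208 218 161  77 133 261 270 267 263]
176 [271 255 267 236 168 155 113  56 167 258 270 262 264]
177 [270 265 262 218 161 194 168 123 237 262 266 267 264]
178 [271 266 257 218 164 227 238 223 266 265 266 
[... 1422 characters left out ...]
282 230 177 216 187 148 254 274 263 278 265]
178 [277 277 279 227 159 241 253 238 276 277 271 277 266]
179 [285 278 272 213 167 257 272 274 275 279 256 282 271]
180 [276 284 272 209 175 256 273 276 268 267 272 270 264]
181 [285 289 270 230 223 259 265 278 262 274 269 276 268]
182 [287 285 270 244 273 279 283 266 275 277 270 268 270]
183 [274 288 262 259 282 284 273 265 270 265 271 266 274]
184 [283 280 254 251 279 289 271 271 268 273 276 271 272]
185 [274 269 258 253 284 286 270 270 265 277 276 265 261]
104 [[340.51418607 178.89811416]] [[343.45611633 180.46232717]]
124 [[340.6620715  172.89121344]] [[343.63019098 174.43496946]]
144 [[340.81251349 166.78046893]] [[343.80729209 168.30282051]]
```

Call:
carry_out(
  targets=[
    [-0.02,-0.0075,0.009,0,-0.001,0],
    [-0.04,-0.0075,0.009,0,-0.001,0],
    [-0.06,-0.0075,0.009,0,-0.001,0],
    [-0.075,-0.0075,0.009,0,-0.001,0],
    [-0.075,-0.0075,0.009,0,-0.001,0],
  ],
)

```text
time_s: 6.65
position: [0.5485, 0.112, 0.1853]
tcp_rot: [[0.962, -0.274, 0.0], [-0.274, -0.962, -0.0], [0.0, 0.0, -1.0]]
force: [0.5, 0.3, -2.8]
opening: 0.254
```

```bash
cat >> h.py <<'E'
def st():
    s=bot.read_state(); y=np.radians(-15.9);c,n=np.cos(y),np.sin(y)
    d=s["position"][:2]-np.array([.51715,.1201]); F=s["force"];M=s["moment"]
    Rz=np.array([[c,n],[-n,c]])
    print("t",round(s["time_s"],2),"stand-frame tcp mm",(Rz@d*1000).round(2),round(s["position"][2]*1000,2),"F",(Rz@F[:2]).round(2),F[2].round(2),"M",(Rz@M[:2]).round(3),M[2].round(3),"tilt",s["tcp_rot"][:2,2].round(4),"yaw",np.degrees(np.arctan2(s["tcp_rot"][1,0],s["tcp_rot"][0,0])).round(2))
E
python3 - <<'E'
from h import *
look("m5",310,140,75,70,10); st()
E
```

```text
t 6.7 stand-frame tcp mm [32.73  0.91] 185.32 F [ 0.29 -0.22] -2.23 M [0.036 0.05 ] 0.002 tilt [ 0.0005 -0.0004] yaw -15.89
```

View pics/m5.png

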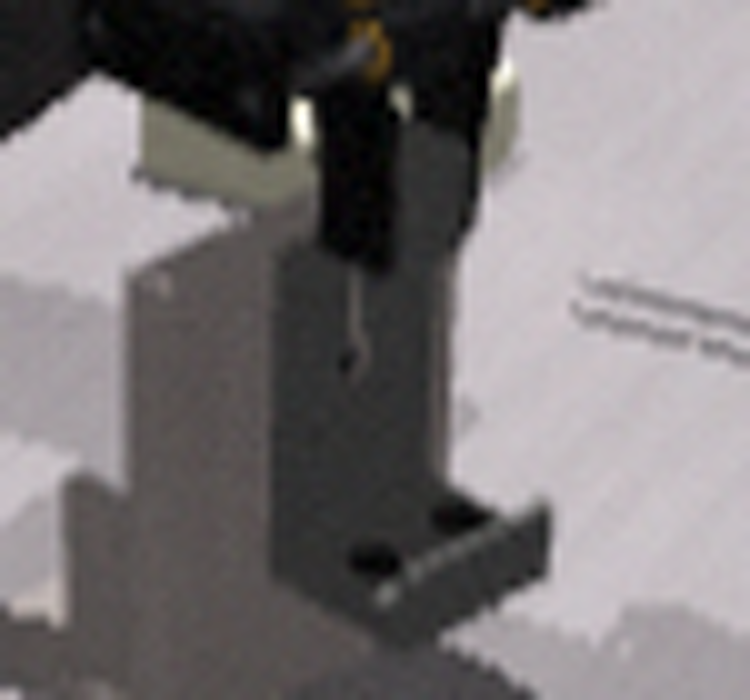

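```bash
python3 - <<'E'
from h import *
a=cv2.imread("pics/m5_full.png")
cv2.imwrite("pics/m5z.png",cv2.resize(cv2.convertScaleAbs(a[160:185,333:358],alpha=1.5),None,fx=24,fy=24,interpolation=cv2.INTER_NEAREST))
p=[.51715,.1201,np.radians(-15.9)]
t=np.arange(0,360,45)*np.pi/180
for nm,x,y0,z0,r in(("hole front",20.7,.91,121.3,8.5),("hole back",15.7,.91,121.3,8.5),("head",12,0,121,6)):
    P=[[x/1000,(y0+r*np.cos(q))/1000,(z0+r*np.sin(q))/1000] for q in t]
    print(nm,proj("scene",W(p,P)).round(1).tolist(), proj("scene",W(p,[x/1000,y0/1000,z0/1000])).round(2))
E
```

```text
hole front [[348.1, 175.3], [347.5, 173.7], [346.1, 173.7], [344.6, 175.2], [343.9, 177.3], [344.5, 178.8], [345.9, 178.9], [347.4, 177.4]] [[346.   176.28]]
hole back [[346.8, 174.6], [346.3, 173.1], [344.8, 173.0], [343.3, 174.5], [342.6, 176.7], [343.2, 178.2], [344.7, 178.2], [346.2, 176.7]] [[344.75 175.63]]
head [[345.1, 174.6], [344.7, 173.5], [343.7, 173.5], [342.6, 174.6], [342.1, 176.1], [342.5, 177.1], [343.6, 177.2], [344.6, 176.1]] [[343.6  175.35]]
```

View pics/m5z.png

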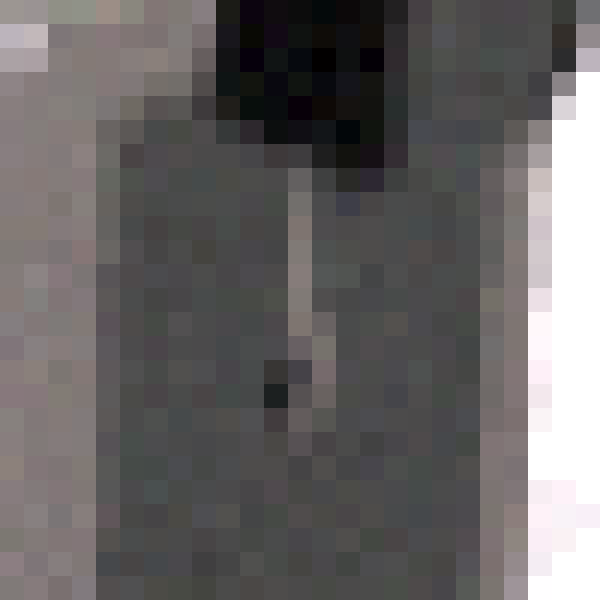

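Call:
carry_out(
  targets=[
    [0,-0.003,0,0,0,0],
    [-0.01,-0.003,0,0,0,0],
    [-0.02,-0.003,0,0,0,0],
    [-0.03,-0.003,0,0,0,0],
    [-0.03,-0.003,0,0,0,0],
  ],
)

```text
time_s: 7.32
position: [0.543, 0.1143, 0.1853]
tcp_rot: [[0.962, -0.274, 0.0], [-0.274, -0.962, -0.0], [0.0, 0.0, -1.0]]
force: [-0.0, 0.3, -3.3]
opening: 0.248
```

```bash
python3 - <<'E'
from h import *
st()
E
```

```text
t 7.33 stand-frame tcp mm [26.44  1.48] 185.28 F [-0.08  0.26] -3.29 M [0.057 0.023] -0.039 tilt [ 0.0001 -0.0004] yaw -15.88
```

Call:
carry_out(
  targets=[
    [-0.005,0,0,0,0,0],
    [-0.01,0,0,0,0,0],
    [-0.015,0,0,0,0,0],
    [-0.02,0,0,0,0,0],
    [-0.02,0,0,0,0,0],
  ],
)

```text
time_s: 7.95
position: [0.539, 0.1154, 0.1853]
tcp_rot: [[0.962, -0.274, 0.0], [-0.274, -0.962, -0.0], [0.0, 0.0, -1.0]]
force: [-0.1, 0.5, -3.2]
opening: 0.25
```

```bash
python3 - <<'E'
from h import *
st()
look("m6",310,140,75,70,10)
E
```

```text
t 7.95 stand-frame tcp mm [22.32  1.47] 185.25 F [-0.2   0.49] -3.18 M [0.013 0.055] 0.003 tilt [ 0.     -0.0004] yaw -15.88
```

View pics/m6.png

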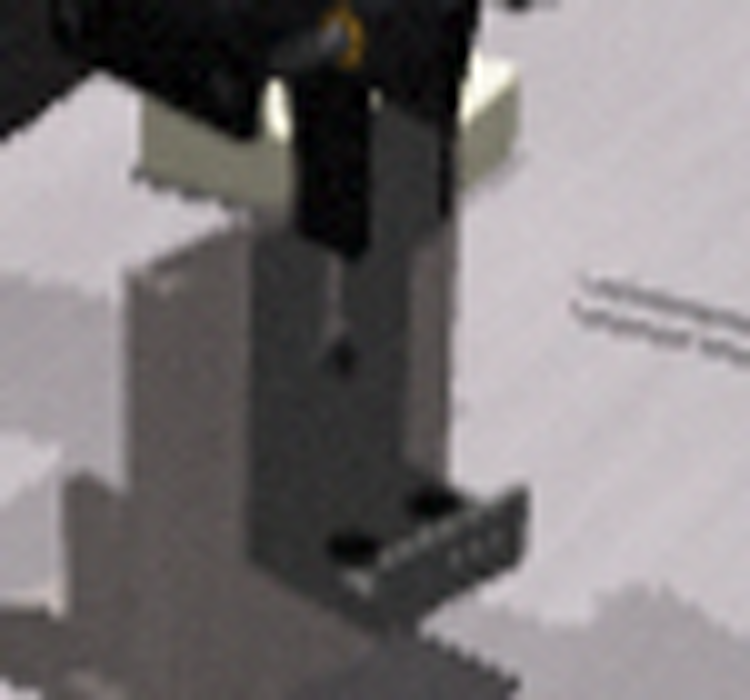

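Call:
carry_out(
  targets=[
    [-0.005,0,0.002,0,0,0],
    [-0.01,0,0.003,0,0,0],
    [-0.015,0,0.004,0,0,0],
    [-0.018,0,0.004,0,0,0],
    [-0.018,0,0.004,0,0,0],
  ],
)

```text
time_s: 8.62
position: [0.5358, 0.1164, 0.1846]
tcp_rot: [[0.962, -0.274, 0.001], [-0.274, -0.962, -0.0], [0.001, 0.0, -1.0]]
force: [0.5, 0.4, -3.4]
opening: 0.252
```

```bash
python3 - <<'E'
from h import *
st()
E
```

```text
t 8.62 stand-frame tcp mm [18.96  1.5 ] 184.55 F [0.32 0.56] -3.44 M [ 0.006 -0.092] -0.043 tilt [ 0.0006 -0.0004] yaw -15.88
```

Nominally 2 mm off the board; go on to light contact with it.

Call:
carry_out(
  targets=[
    [-0.003,0,0,0,0,0],
    [-0.006,0,0,0,0,0],
    [-0.009,0,0,0,0,0],
    [-0.009,0,0,0,0,0],
  ],
)

```text
time_s: 9.12
position: [0.5353, 0.1166, 0.1847]
tcp_rot: [[0.962, -0.273, 0.003], [-0.273, -0.962, -0.001], [0.003, 0.0, -1.0]]
force: [4.1, -1.7, -5.1]
opening: 0.251
```

```bash
python3 - <<'E'
from h import *
st()
E
```

```text
t 9.12 stand-frame tcp mm [18.39  1.56] 184.74 F [ 4.43 -0.52] -5.09 M [-0.06  -0.757] 0.202 tilt [ 0.0033 -0.001 ] yaw -15.86
```

Call:
carry_out(
  targets=[
    [0.004,0,0,0,-0.002,0],
    [0.004,0,0.006,0,-0.002,0],
    [0.004,0,0.012,0,-0.002,0],
    [0.004,0,0.018,0,-0.002,0],
    [0.004,0,0.02,0,-0.002,0],
  ],
)

```text
time_s: 9.75
position: [0.5358, 0.1164, 0.1806]
tcp_rot: [[0.962, -0.273, -0.0], [-0.273, -0.962, 0.0], [-0.0, 0.0, -1.0]]
force: [1.0, 0.2, -2.4]
opening: 0.251
```

```bash
python3 - <<'E'
from h import *
st()
E
```

```text
t 9.75 stand-frame tcp mm [18.92  1.55] 180.6 F [0.92 0.44] -2.43 M [ 0.03  -0.197] 0.024 tilt [-0.0003  0.    ] yaw -15.87
```

Call:
carry_out(
  targets=[
    [0.003,0,0.003,0,0,0],
    [0.003,0,0.008,0,0,0],
    [0.003,0,0.013,0,0,0],
    [0.003,0,0.015,0,0,0],
  ],
)

```text
time_s: 10.25
position: [0.5361, 0.1163, 0.1774]
tcp_rot: [[0.962, -0.273, -0.001], [-0.273, -0.962, 0.0], [-0.001, 0.0, -1.0]]
force: [-0.1, -0.3, -3.7]
opening: 0.249
```

```bash
python3 - <<'E'
from h import *
st()
E
```

```text
t 10.25 stand-frame tcp mm [19.24  1.5 ] 177.42 F [ 0.03 -0.32] -3.66 M [0.021 0.004] 0.001 tilt [-0.0011  0.    ] yaw -15.87
```

Call:
carry_out(
  targets=[
    [0,0,0.005,0,0.0007,0],
    [0,0,0.01,0,0.0007,0],
    [0,0,0.015,0,0.0007,0],
    [0,0,0.015,0,0.0007,0],
  ],
)

```text
time_s: 10.75
position: [0.5359, 0.1163, 0.1743]
tcp_rot: [[0.962, -0.273, -0.0], [-0.273, -0.962, -0.0], [-0.0, 0.0, -1.0]]
force: [0.7, -0.6, -2.5]
opening: 0.248
```

```bash
python3 - <<'E'
from h import *
st()
E
```

```text
t 10.75 stand-frame tcp mm [19.13  1.45] 174.3 F [ 0.85 -0.36] -2.49 M [0.051 0.061] -0.035 tilt [-0.0003 -0.0002] yaw -15.87
```

Call:
carry_out(
  targets=[
    [0,0,0.005,0,0,0],
    [0,0,0.01,0,0,0],
    [0,0,0.016,0,0,0],
    [0,0,0.022,0,0,0],
    [0,0,0.025,0,0,0],
    [0,0,0.025,0,0,0],
  ],
)

```text
time_s: 11.5
position: [0.5359, 0.1163, 0.1692]
tcp_rot: [[0.962, -0.273, -0.0], [-0.273, -0.962, -0.0], [-0.0, 0.0, -1.0]]
force: [0.9, -0.4, -2.3]
opening: 0.251
```

```bash
python3 - <<'E'
from h import *
st()
look("m7",310,140,75,70,10)
E
```

```text
t 11.5 stand-frame tcp mm [19.11  1.48] 169.21 F [ 0.93 -0.12] -2.29 M [ 0.077 -0.021] -0.014 tilt [-0.0004 -0.0002] yaw -15.87
```

View pics/m7.png

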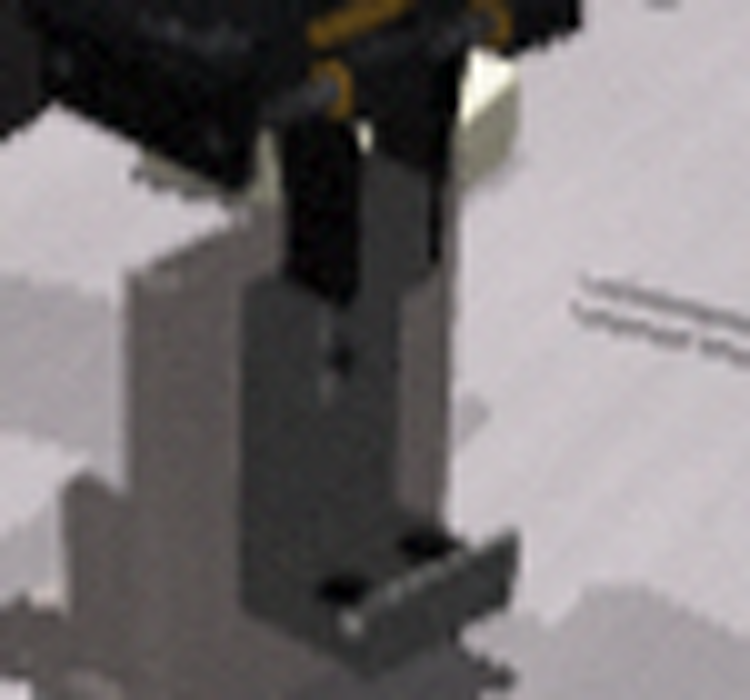

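Call:
carry_out(
  targets=[
    [0,0,0.01,0,0,0],
    [0,0,0.02,0,0,0],
    [0,0,0.03,0,0,0],
    [0,0,0.04,0,0,0],
    [0,0,0.05,0,0,0],
    [0,0,0.058,0,0,0],
    [0,0,0.06,0,0,0],
  ],
)

```text
time_s: 12.42
position: [0.5359, 0.1163, 0.1571]
tcp_rot: [[0.962, -0.273, -0.0], [-0.273, -0.962, -0.0], [-0.0, 0.0, -1.0]]
force: [0.2, -0.0, -4.3]
opening: 0.251
```

```bash
python3 - <<'E'
from h import *
st()
E
```

```text
t 12.43 stand-frame tcp mm [19.12  1.46] 157.14 F [0.22 0.04] -4.35 M [ 0.052 -0.071] 0.001 tilt [-0.0005 -0.0002] yaw -15.87
```

Call:
carry_out(
  targets=[
    [0,0,0.004,0,0,0],
    [0,0,0.008,0,0,0],
    [0,0,0.012,0,0,0],
    [0,0,0.012,0,0,0],
  ],
)

```text
time_s: 12.92
position: [0.5359, 0.1162, 0.1547]
tcp_rot: [[0.962, -0.273, -0.001], [-0.273, -0.962, -0.0], [-0.0, 0.0, -1.0]]
force: [0.6, 0.3, -3.3]
opening: 0.25
```

```bash
python3 - <<'E'
from h import *
st()
E
```

```text
t 12.93 stand-frame tcp mm [19.1   1.44] 154.66 F [0.49 0.44] -3.25 M [ 0.024 -0.007] -0.036 tilt [-0.0006 -0.0003] yaw -15.87
```

Call:
carry_out(
  targets=[
    [0,0,0.003,0,0,0],
    [0,0,0.006,0,0,0],
    [0,0,0.008,0,0,0],
    [0,0,0.008,0,0,0],
  ],
)

```text
time_s: 13.42
position: [0.5359, 0.1162, 0.153]
tcp_rot: [[0.962, -0.273, -0.001], [-0.273, -0.962, -0.0], [-0.0, 0.0, -1.0]]
force: [0.3, 0.7, -3.3]
opening: 0.25
```

```bash
python3 - <<'E'
from h import *
st()
E
```

```text
t 13.43 stand-frame tcp mm [19.13  1.43] 153.02 F [0.07 0.76] -3.29 M [0.008 0.003] -0.012 tilt [-0.0005 -0.0003] yaw -15.87
```

Call:
carry_out(
  targets=[
    [0,0,0.003,0,0,0],
    [0,0,0.006,0,0,0],
    [0,0,0.007,0,0,0],
    [0,0,0.007,0,0,0],
  ],
)

```text
time_s: 13.92
position: [0.5359, 0.1162, 0.1516]
tcp_rot: [[0.962, -0.274, -0.001], [-0.274, -0.962, -0.0], [-0.0, 0.0, -1.0]]
force: [0.6, 0.3, -3.2]
opening: 0.254
```

```bash
python3 - <<'E'
from h import *
st()
E
```

```text
t 13.93 stand-frame tcp mm [19.12  1.44] 151.57 F [0.47 0.49] -3.21 M [ 0.053 -0.022] 0.071 tilt [-0.0006 -0.0002] yaw -15.87
```

Call:
carry_out(
  targets=[
    [0,0,0.003,0,0,0],
    [0,0,0.006,0,0,0],
    [0,0,0.007,0,0,0],
    [0,0,0.007,0,0,0],
  ],
)

```text
time_s: 14.42
position: [0.5361, 0.1162, 0.1508]
tcp_rot: [[0.962, -0.273, 0.0], [-0.273, -0.962, -0.0], [0.0, 0.0, -1.0]]
force: [-0.5, 0.3, 4.9]
opening: 0.249
```

```bash
python3 - <<'E'
from h import *
st()
look("m8",310,140,75,70,10)
E
```

```text
t 14.43 stand-frame tcp mm [19.26  1.47] 150.76 F [-0.56  0.13] 4.94 M [-0.067  0.233] -0.005 tilt [ 0.     -0.0003] yaw -15.87
```

View pics/m8.png

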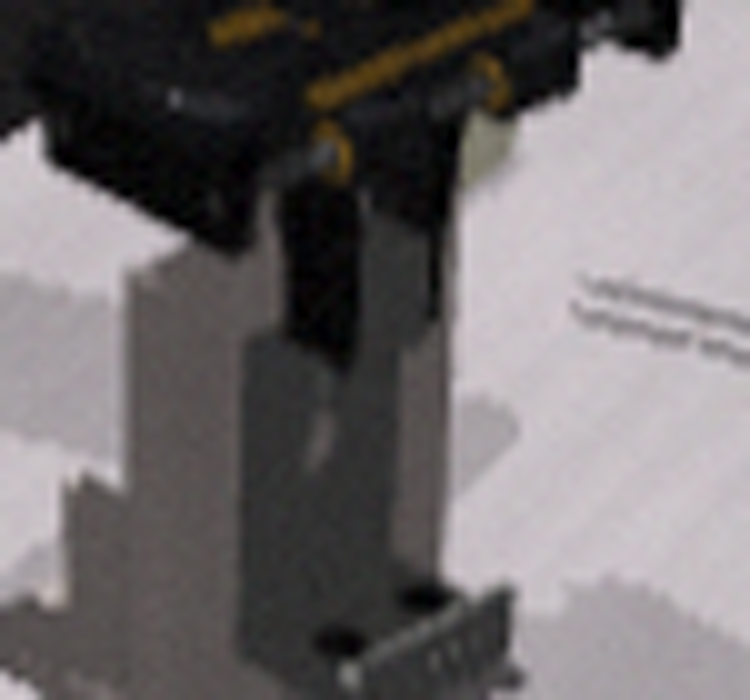

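Call:
carry_out(
  targets=[
    [-0.002,0,0.001,0,0,0],
    [-0.004,0,0.001,0,0,0],
    [-0.004,0,0.001,0,0,0],
    [-0.004,0,0.001,0,0,0],
  ],
)

```text
time_s: 14.98
position: [0.5359, 0.1163, 0.1508]
tcp_rot: [[0.962, -0.273, 0.001], [-0.273, -0.962, -0.001], [0.001, 0.0, -1.0]]
force: [1.1, -0.8, 4.1]
opening: 0.253
```

```bash
python3 - <<'E'
from h import *
st()
E
```

```text
t 14.97 stand-frame tcp mm [19.09  1.52] 150.77 F [ 1.23 -0.48] 4.13 M [-0.195 -0.018] 0.063 tilt [ 0.0014 -0.0005] yaw -15.86
```

Call:
carry_out(
  targets=[
    [0,0,0,0,0,0],
    [0,0,0,0,0,0],
    [0,0,0,0,0,0],
    [0,0,0,0,0,0],
  ],
  jaw=-0.2,
)

```text
time_s: 15.48
position: [0.5357, 0.1164, 0.1505]
tcp_rot: [[0.962, -0.273, 0.001], [-0.273, -0.962, -0.0], [0.001, 0.0, -1.0]]
force: [0.5, -1.2, -0.4]
opening: 0.397
```

```bash
python3 - <<'E'
from h import *
st()
look("m9",310,140,75,70,10)
E
```

```text
t 15.47 stand-frame tcp mm [18.84  1.51] 150.52 F [ 0.82 -0.98] -0.41 M [0.041 0.006] -0.058 tilt [ 0.0008 -0.0004] yaw -15.86
```

View pics/m9.png

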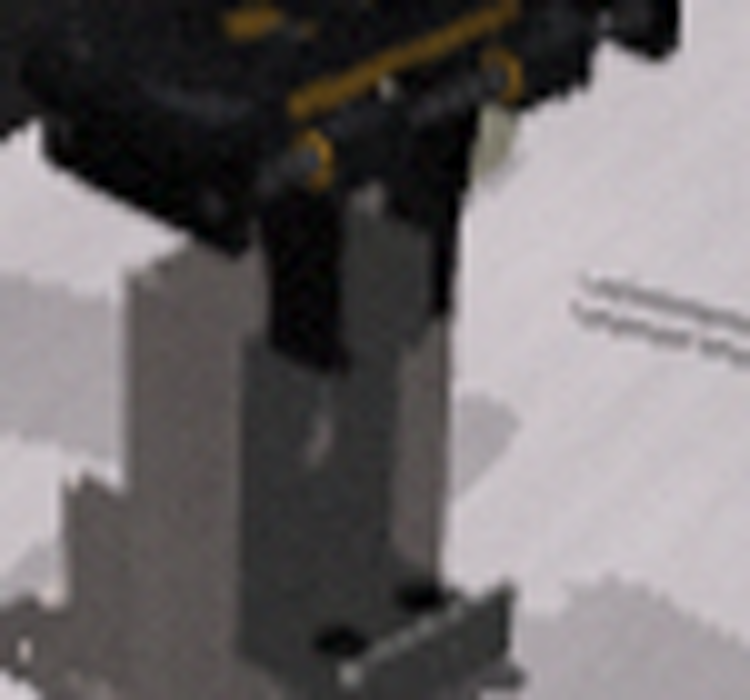

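Call:
carry_out(
  targets=[
    [0,0,0,0,0,0],
    [0,0,0,0,0,0],
    [0,0,-0.03,0,0,0],
    [0,0,-0.08,0,0,0],
    [0,0,-0.15,0,0,0],
    [0,0,-0.25,0,0,0],
    [0,0,-0.4,0,0,0],
    [0,0,-0.6,0,0,0],
    [0,0,-0.75,0,0,0],
    [0,0,-0.75,0,0,0],
  ],
  jaw=0.1,
)

```text
time_s: 16.77
position: [0.5373, 0.1165, 0.3042]
tcp_rot: [[0.962, -0.273, 0.009], [-0.273, -0.962, -0.0], [0.008, -0.002, -1.0]]
force: [-0.2, -0.0, -0.7]
opening: 0.548
```

```bash
python3 - <<'E'
from h import *
st()
look("m10",290,130,100,100,6)
look("m10t",230,180,180,120,4,"top")
E
```

```text
t 16.77 stand-frame tcp mm [20.32  2.09] 304.21 F [-0.14 -0.07] -0.67 M [0.06  0.055] 0.019 tilt [ 0.0087 -0.0004] yaw -15.86
```

View pics/m10.png

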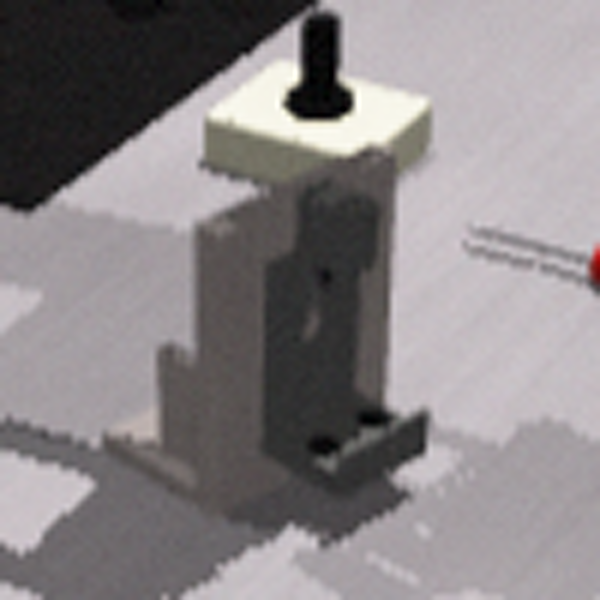

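View pics/m10_full.png

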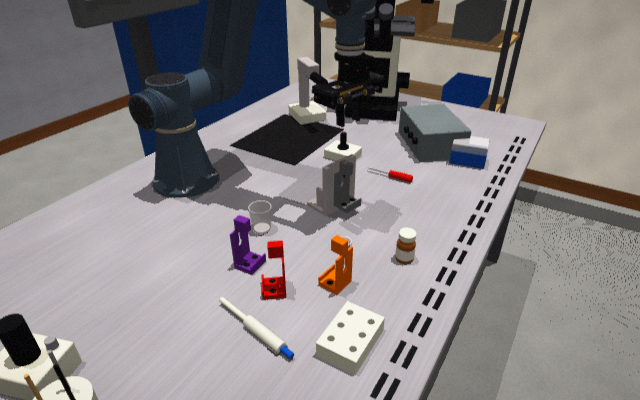

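```bash
python3 - <<'E'
from rig import bot
print(bot.hand_in())
E
```

```text
the job is handed in; nothing more can be done
None
```

The grey holder is hanging on the stand's screw, and I handed the job in at about 17 s of the 61 s allowed.

- **How it went:** I gripped the holder by its lug and brought the keyhole's round part over the screw head. I eased the back plate in until it touched the board at about 4 N, then backed off slightly. I then lowered it by feel until the screw stopped it and the vertical force swung from about −3 N (the holder's weight) to +5 N. That stop puts the screw's axis at about 118.6 mm, a little below my camera estimate of 120–122 mm. Only then did I open the jaws and lift straight up.
- **Last checks:** The final side picture shows the holder upright against the board with the screw head near the top of the slot. The shelf and plate corners stayed within about half a pixel (about 1.5 mm) when the gripper withdrew. The wrist force was back near zero, and the bystanders and look-alikes visible in that picture look unmoved.
- **What disagreed or was not checked:** The board contact came about 1.6 mm further out than the camera fit predicted. I treated that as calibration error, since no other sign suggested the plate was blocked. I saved a final top view but did not examine it.

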